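Snap a bearing cap into a wheel hub with a hand pusher

TASK

The orange bearing cap sits loosely in the bore of the aluminium wheel hub. Take the blue-handled pusher out of its wooden stand, press the cap straight down with it until the cap snaps in and sits flush with the hub's rim, and then put the pusher back upright in its stand, fully down. Press gently but firmly: 20 to 25 N is enough, over 40 N cracks the cap; touch the cap only with the pusher and leave the other things alone.

Things in the scene. Friction and masses are not known exactly. Their poses are not given: they have to be found in the camera images.
- hub_rim (a point): Centre of the hub's top rim, z up. Fixed aluminium wheel hub, bore upwards: flange 128 mm across and 10 mm high, barrel 86 mm across, rim 60 mm above the bench. The bore in its top is 46 mm across and 16 mm deep with a flat floor; four sprung noses in its wall hold the cap once it is pressed past them.
- cap_top (a point): Centre of the top face of the orange cap, z up along its axis. Cap 44 mm across its rim, 16 mm high, flat round top 35 mm across. It starts resting on the sprung noses, its top about 10 mm above the hub's rim; pressed home it stands on the bore floor, its top flush with the rim. The push grows to 10 to 20 N over the first 5 mm or so, then the cap gives way and snaps down the rest; released too early it rises again.
- pusher_grip (a point): Middle of the pusher's grip, z up along its axis. Loose pusher, 0.24 to 0.34 kg, upright in the stand: round blue handle 28 mm across, 62 mm high, on a round steel collar 44 mm across, 6 mm thick; below it a steel tip. This point is 35 mm above the collar's underside (29 mm above its top), 33 mm below the handle's top.
- pusher: The same pusher; origin at the centre of its collar's underside, z up. Its flat round steel tip, 24 mm across, screws in and out: it sticks out 20 to 40 mm below the origin, set differently each time, fixed while working and hidden in the stand; so the contact with the cap must be felt.
- stand_hole (a point): Centre of the mouth of the hole in the stand, z up. Fixed light wooden block 70 x 70 x 60 mm with a round hole 32 mm across and 48 mm deep in its top. The pusher hangs in it with the collar's underside resting on the block's top, 60 mm above the bench.
- spare_cap: Second, identical orange cap lying on the bench between hub and stand: not to be used. Origin at its underside centre.
- wrench: Steel wrench lying on the bench along x between hub and stand, 170 mm long: a bystander.
- bearing: Steel bearing ring 48 mm across, 14 mm high, lying on the bench: a bystander. Origin at its underside centre.
- screwdriver: Screwdriver 200 mm long lying on the bench at the left: a bystander.
- brush: Brush 200 mm long lying on the bench at the right: a bystander.
- jar: Jar 64 mm across, 80 mm high, standing beyond the left one of hub and stand: a bystander. Origin at its underside centre.
There are look-alikes about, which are no part of the job. Leave any turquoise or yellow look-alike of the pusher alone.

How it is judged:
By the outcome, as a careful person would: the job done as asked, in the order asked, and still so for the second after the job is handed in, with the robot touching nothing.
It also fails if it takes over 48 s, if anything falls off the work surface, if the arm or the gripper's body presses on something with over 40 N, if the wrist force passes 120 N, or if a joint passes its speed limit or range.

ROBOT

A 6-joint arm with a two-finger parallel gripper is mounted at the origin on the work surface. World frame = base frame: x ahead of the robot, y to its left, z up, the work surface at z = 0. Lengths are in m, angles in rad, forces in N, time in s.
With the tool pointing down it reaches from about 0.375 to 0.9 m from the base axis. Payload 3.1 kg.
Tool frame: the origin (TCP) lies between the finger pads; the fingertips stand 8 mm ahead of it and the grasp point (between the pads) lies 11 mm behind it; z points along the fingers, y is the line along which they close (so a half turn about z gives the same grasp; the last joint's range is limited). The gripper opens to 87 mm and grips with 3 to 60 N. Pads are 19 mm wide; open, the fingers measure 117 mm over their backs; the gripper's body (75 mm by 190 mm) begins 51 mm behind the grasp point.
Start: joints at [-1.315, 0.527, 1.433, -0, 1.181, -0.178], TCP at [0.263, -0.567, 0.231] pointing down, gripper open.
Joint ranges: [-3.08, 3.08], [-0.75, 2.2], [0.22, 2.44], [-1.43, 4.57], [0, 2.65], [-2.85, 2.85]. Speed limits (rad/s): [2.79, 2.79, 3.14, 3.14, 3.14, 3.14].

INTERFACE

Orientations are given as a unit quaternion [x, y, z, w].
In Python, from rig import robot, vision, job gives the robot as it stands.
- The arm moves only by the shell command python3 -m handwheel 'ROWS' [OPENING] [FORCE]. ROWS is JSON, a list of rows, each a list of 4 numbers: the shift along the tool's x, y, z as a fraction of full scale, then the turn about the tool's z as a fraction of full scale. A call has 1 to 20 rows; each row is the pose to reach, as a shift and turn from the pose commanded when the call began, along the tool's axes at that moment, turning the shorter way round; what a row does not reach only later rows make up. Full scale, the value 1, is 300 mm for a shift and 2 pi rad for a turn. A row lasts 1/12 s, in which the tool goes at most 41.7 mm and 7.16 degrees, less where a joint would pass 70% of its speed; a pose out of reach is approached as far as the arm can. A call with a number of a shift or a turn outside -1 to 1 is refused whole. A call with a gripper value outside its range is refused whole. OPENING is the opening in per cent of the stroke, from 0 (shut) to 100 (fully open), set as the call begins (- or left out, the last holds). The fingers move at their own pace and stop on an object; FORCE is the grip in N (left out, the last holds). Time passes only in rows, so rows that repeat a pose let the fingers close. It gives the time, the measured TCP pose, the force, the opening and the grip force at its end, in the units of the state.
- robot.get_obs(): the state, without advancing time (a new reading comes with each control period).
- vision.camera(name): name is "scene" or "top" or "wrist"; returns a dict with "frame" (420x560x3 uint8, red, green, blue), "K" (3x3 intrinsics, pixels), "cam_to_world" (4x4, takes a point from camera to world coordinates); the wrist camera has in their place "hand_eye" (4x4, takes a point from camera to tool coordinates, whose origin is the TCP and whose axes are the flange's). Camera axes: x right, y down, z forward; pixel columns grow to the right and rows downward; lengths in m; the calibration is good to about 2 mm. A picture is of the moment at which its call begins: read the wrist's pose just before it. There is no depth.
- job.hand_in(): hands the job in; it is judged then, once.
Trained networks look in the newest picture that a camera, given by its name, has taken for a name from the list of things; names that differ only in an ending like _2 or _b are one class to them, and where a whole thing is asked for, a point or a joint stands for the part that bears it (a point fixed in the world has none). Each returns a list of dicts, best first, with "conf" (0 to 1); they miss things now and then, are a little off and sometimes report something else, mostly with a low value. They report only what shows in the picture. A call takes as long as a camera call. They do not tell look-alikes from the thing itself.
- vision.look_for(camera, label): "point" ([row, column] in pixels, amid what is visible of it).
- vision.outline_of(camera, label): "mask" (420x560 bool, what is visible of it) and "point" ([row, column] in pixels, amid what is visible of it).
The state is a dict: "time": time; "q": joint angles; "joint_velocities": joint speeds; "joint_torque": joint torques, N m; "position": TCP position; "tool_rot": TCP orientation; "ft_force": force on the tool from outside, world axes, zero at the start; "moment": the same for the moment, N m; "grip_width": finger opening in m; "grip_force": force on a finger pad.
Only numpy, scipy, OpenCV 4.12 (cv2) and the standard library are available. Lean on these libraries where they do the work, as an engineer would, in place of code of your own. Each camera call takes 0.05 s, during which the arm holds its last target. There are 200 camera calls.

## Working session

There is one attempt and no reset: what is moved stays moved. The work goes in short steps, Python scripts to look and compute and a shell command to move; the robot and the scene stay as the last step left them, time stands still between calls to the robot, and variables do not carry over. Pictures are saved under pics/ and viewed, at most 10 in all, crops included, and the job is handed in when it is done.

```bash
ls; mkdir -p pics
cat > h.py <<'E'
from rig import robot, vision, job
import numpy as np, cv2
from scipy.spatial.transform import Rotation as R
def cam(n):
    o=robot.get_obs(); c=vision.camera(n)
    if n=='wrist':
        T=np.eye(4);T[:3,:3]=R.from_quat(o['tool_rot']).as_matrix();T[:3,3]=o['position'];c['cam_to_world']=T@np.array(c['hand_eye'])
    return c
def toworld(c,rc,z):
    K=np.array(c['K']);M=np.array(c['cam_to_world'])
    d=M[:3,:3]@np.linalg.inv(K)@[rc[1],rc[0],1]; p=M[:3,3]
    return p+d*(z-p[2])/d[2]
def project(c,P):
    M=np.linalg.inv(np.array(c['cam_to_world'])); q=np.array(c['K'])@(M[:3,:3]@P+M[:3,3]); return q[1]/q[2],q[0]/q[2]
def save(c,n): cv2.imwrite('pics/'+n,c['frame'][:,:,::-1])
E
python3 - <<'E'
from h import *
o=robot.get_obs(); print(o)
zz={'hub_rim':.06,'cap_top':.07,'pusher_grip':.095,'stand_hole':.06,'jar':.04,'spare_cap':.01}
for n in ('top','scene'):
    c=cam(n); save(c,n+'0.png')
    for l,z in zz.items():
        for r in vision.look_for(n,l)[:3]: print(n,l,np.round(r['point']),round(r['conf'],2),np.round(toworld(c,r['point'],z),3))
E
```

```text
pics
{'time': 0.0, 'q': array([-1.31553561e+00,  5.28464711e-01,  1.43390043e+00, -1.14967879e-05,
        1.18141056e+00, -1.78494435e-01]), 'joint_velocities': array([-9.25815540e-04,  2.33760365e-03, -4.45199236e-04, -4.59796888e-05,
       -9.90357242e-04, -2.24707389e-04]), 'joint_torque': array([ 5.79935477e-04, -4.40040672e+01, -1.76590240e+01,  6.31381175e-02,
        5.81319490e-02, -1.66648579e-04]), 'position': array([ 0.26251787, -0.56640042,  0.22957312]), 'tool_rot': array([ 9.76573043e-01,  2.15183409e-01, -4.71975984e-05, -1.09051556e-03]), 'ft_force': array([ 0.06715548,  0.09882275, -0.17383994]), 'moment': array([0.00766519, 0.01064815, 0.00465341]), 'grip_force': 0.0, 'grip_width': 0.08705431687499811}
top cap_top [212. 371.] 0.59 [ 0.53  -0.197  0.07 ]
top pusher_grip [257. 173.] 0.87 [0.438 0.237 0.095]
top pusher_grip [264. 209.] 0.76 [0.423 0.161 0.095]
top pusher_grip [210. 211.] 0.57 [0.537 0.157 0.095]
top stand_hole [218. 218.] 0.66 [0.525 0.147 0.06 ]
top spare_cap [156. 286.] 0.8 [ 0.679 -0.012  0.01 ]
top spare_cap [211. 211.] 0.42 [0.548 0.169 0.01 ]
scene hub_rim [207. 207.] 0.89 [ 0.594 -0.154  0.06 ]
scene cap_top [193. 204.] 0.57 [ 0.554 -0.181  0.07 ]
scene pusher_grip [209. 391.] 0.79 [0.522 0.254 0.095]
scene pusher_grip [211. 346.] 0.74 [0.558 0.163 0.095]
scene pusher_grip [195. 361.] 0.58 [0.483 0.184 0.095]
scene stand_hole [230. 344.] 0.78 [0.58  0.166 0.06 ]
scene jar [265. 303.] 0.61 [0.691 0.107 0.04 ]
scene spare_cap [260. 252.] 0.56 [ 0.68  -0.008  0.01 ]
```

View pics/top0.png

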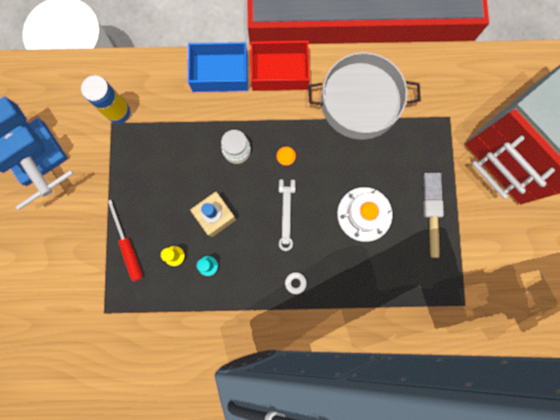

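View pics/scene0.png

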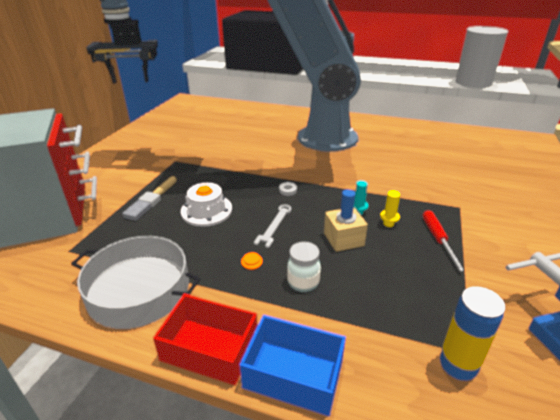

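Top view: blue pusher in its stand at about (211, 210), capped hub at (212, 369), yellow look-alike (256, 173), turquoise (265, 207). I can keep the current yaw, so I move to hover above the pusher in two halves.

```bash
R='x'; python3 -m handwheel '[[0.92,-0.9,-0.03,0],[0.92,-0.9,-0.03,0],[0.92,-0.9,-0.03,0],[0.92,-0.9,-0.03,0],[0.92,-0.9,-0.03,0],[0.92,-0.9,-0.03,0],[0.92,-0.9,-0.03,0],[0.92,-0.9,-0.03,0],[0.92,-0.9,-0.03,0],[0.92,-0.9,-0.03,0]]' 100 && python3 -m handwheel '[[0.92,-0.9,-0.03,0],[0.92,-0.9,-0.03,0],[0.92,-0.9,-0.03,0],[0.92,-0.9,-0.03,0],[0.92,-0.9,-0.03,0],[0.92,-0.9,-0.03,0],[0.92,-0.9,-0.03,0],[0.92,-0.9,-0.03,0],[0.92,-0.9,-0.03,0],[0.92,-0.9,-0.03,0],[0.92,-0.9,-0.03,0],[0.92,-0.9,-0.03,0],[0.92,-0.9,-0.03,0]]'
python3 - <<'E'
from h import *
o=robot.get_obs(); print(o['position'],o['tool_rot'],o['ft_force'])
c=cam('wrist'); save(c,'w1.png'); print(np.round(c['hand_eye'],3))
for l,z in {'pusher_grip':.095,'pusher':.095,'stand_hole':.06}.items():
    for r in vision.outline_of('wrist',l)[:3]: print(l,np.round(r['point']),round(r['conf'],2),r['mask'].sum(),np.round(toworld(c,r['point'],z),4))
c=cam('top'); save(c,'t1.png')
for l,z in {'hub_rim':.06,'cap_top':.07}.items():
    for r in vision.outline_of('top',l)[:3]: print(l,np.round(r['point']),round(r['conf'],2),np.round(toworld(c,r['point'],z),4))
E
```

```text
time: 1.53
position: [0.3998, -0.2006, 0.2397]
tool_rot: [0.976, 0.217, 0.0, -0.002]
ft_force: [-0.8, 0.9, 0.5]
grip_width: 0.0869
grip_force: 0.0
time: 2.62
position: [0.536, 0.1536, 0.2483]
tool_rot: [0.977, 0.215, -0.001, 0.0]
ft_force: [-0.6, -1.1, -0.2]
grip_width: 0.0871
grip_force: 0.0
[0.53600826 0.15356768 0.24828776] [ 9.76658868e-01  2.14794911e-01 -7.13425952e-04  3.03150018e-04] [-0.59007618 -1.13354714 -0.16086325]
[[ 0.    -0.962 -0.271  0.076]
 [ 1.     0.001 -0.001 -0.001]
 [ 0.001 -0.271  0.962 -0.154]
 [ 0.     0.     0.     1.   ]]
pusher_grip [186. 276.] 0.64 1765 [0.5403 0.1631 0.095 ]
pusher [216. 164.] 0.97 1648 [0.4688 0.2477 0.095 ]
pusher [185. 277.] 0.95 1675 [0.5411 0.1632 0.095 ]
pusher [257. 223.] 0.61 1186 [0.4534 0.1809 0.095 ]
stand_hole [160. 279.] 0.58 3088 [0.5587 0.169  0.06  ]
hub_rim [218. 360.] 0.84 [ 0.5174 -0.1726  0.06  ]
hub_rim [212. 369.] 0.61 [ 0.5326 -0.195   0.06  ]
cap_top [210. 372.] 0.59 [ 0.5356 -0.1998  0.07  ]
```

View pics/w1.png

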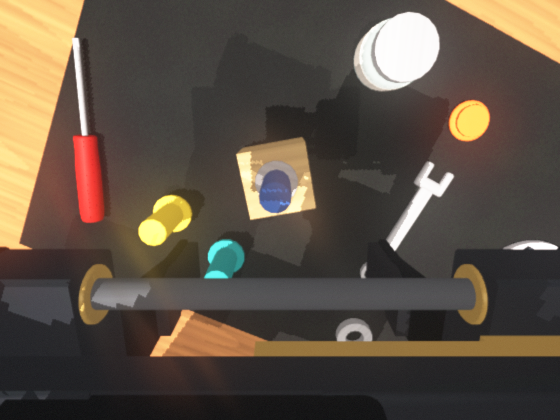

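The wrist view shows the pusher's collar centred near (183, 275) with its handle top near (194, 276). The block's corners are about (152,237), (138,303), (207,315), (219,250).

Run:
```python
from h import *
c=cam('wrist')
for rc,z in [((183,274.5),.066),((194,276),.128),((152,237),.06),((138,303),.06),((207,315),.06),((219,250),.06)]: print(rc,np.round(toworld(c,rc,z),4))
for P in [(.54,.163,.066),(.54,.163,.128),(.54,.16,.128)]: print(P,project(c,np.array(P)))
m=cv2.inRange(cv2.cvtColor(c['frame'],cv2.COLOR_RGB2HSV),(105,120,30),(130,255,255)); m[:100]=0;m[240:]=0
ys,xs=np.nonzero(m); print(len(ys),ys.min(),ys.max(),xs.min(),xs.max(),xs.mean(),ys.mean())
top=toworld(c,(ys.max()-14,xs[ys>ys.max()-15].mean()),.128); print(top)
cv2.imwrite('pics/w2.png',cv2.resize(c['frame'][120:240,220:340,::-1],None,fx=5,fy=5))
```

```text
(183, 274.5) [0.5369 0.1646 0.066 ]
(194, 276) [0.5415 0.1637 0.128 ]
(152, 237) [0.5488 0.2114 0.06  ]
(138, 303) [0.589  0.1574 0.06  ]
(207, 315) [0.5302 0.1151 0.06  ]
(219, 250) [0.4895 0.1717 0.06  ]
(0.54, 0.163, 0.066) (np.float64(180.9633113978281), np.float64(277.22982998276075))
(0.54, 0.163, 0.128) (np.float64(195.95426423230114), np.float64(276.03431188489566))
(0.54, 0.16, 0.128) (np.float64(197.42093645715585), np.float64(279.3127210484609))
210 189 212 261 287 271.53809523809525 204.61428571428573
[0.53698603 0.16533427 0.128     ]
```

View pics/w2.png

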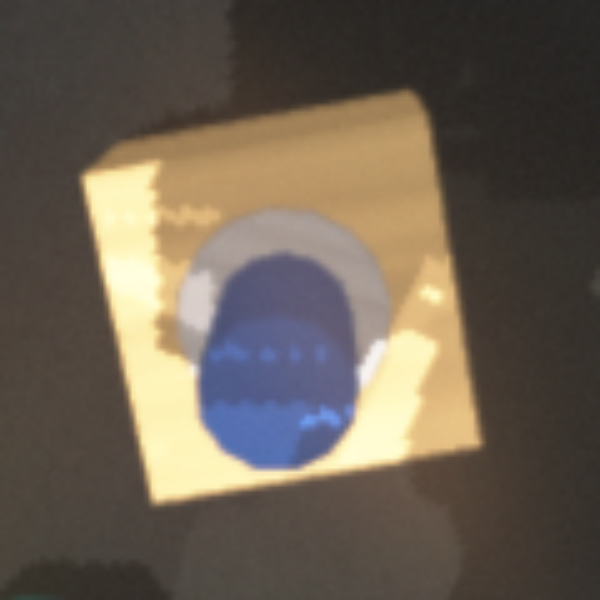

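```bash
python3 -m handwheel '[[0.021,-0.025,0.1,0],[0.021,-0.025,0.33,0],[0.021,-0.025,0.33,0],[0.021,-0.025,0.33,0],[0.021,-0.025,0.33,0],[0.021,-0.025,0.33,0]]' 100
python3 - <<'E'
from h import *
o=robot.get_obs(); print(o['position'],R.from_quat(o['tool_rot']).as_matrix().round(4))
c=cam('wrist'); save(c,'w3.png')
o=robot.get_obs(); print(o['position'],o['ft_force'])
print(project(c,np.array([.5385,.163,.066])),project(c,np.array([.5385,.163,.128])))
E
```

```text
time: 3.52
position: [0.5405, 0.1644, 0.1509]
tool_rot: [0.977, 0.215, 0.001, 0.0]
ft_force: [0.5, -0.0, 0.0]
grip_width: 0.0874
grip_force: 0.0
[0.54052313 0.16442552 0.15092831] [[ 9.074e-01  4.202e-01  2.700e-03]
 [ 4.202e-01 -9.074e-01  3.000e-04]
 [ 2.600e-03  9.000e-04 -1.000e+00]]
[0.54097605 0.16448663 0.15158601] [1.02050802 0.18766557 0.32266847]
(np.float64(220.23813703384636), np.float64(284.72291840673154)) (np.float64(254.38601508818036), np.float64(285.37910109328936))
```

View pics/w3.png

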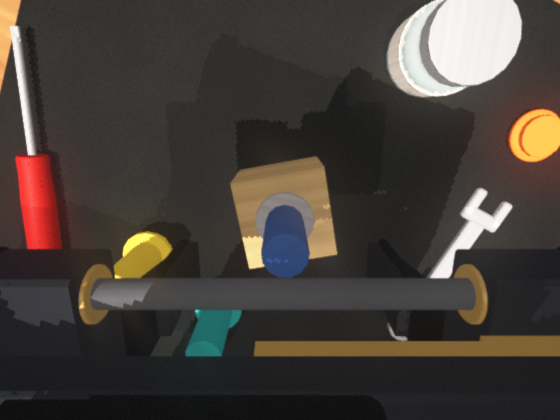

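Collar centre (220, 285) and handle top (254, 285) match the predicted pixels for (0.5385, 0.163). I descend and grip.

```bash
python3 -m handwheel '[[-0.009,0.001,0.08,0],[-0.009,0.001,0.16,0],[-0.009,0.001,0.237,0],[-0.009,0.001,0.237,0],[-0.009,0.001,0.237,0],[-0.009,0.001,0.237,0]]' 100 && python3 -m handwheel '[[0,0,0,0],[0,0,0,0],[0,0,0,0],[0,0,0,0],[0,0,0,0],[0,0,0,0],[0,0,0,0],[0,0,0,0],[0,0,0,0],[0,0,0,0]]' 0 60
```

```text
time: 4.07
position: [0.5386, 0.1631, 0.0805]
tool_rot: [0.977, 0.215, 0.002, 0.0]
ft_force: [-0.2, 0.0, 0.4]
grip_width: 0.0867
grip_force: 0.0
time: 4.9
position: [0.537, 0.1628, 0.0784]
tool_rot: [0.977, 0.215, 0.0, 0.0]
ft_force: [0.5, -1.8, -1.3]
grip_width: 0.0284
grip_force: 0.8
```

```bash
python3 -m handwheel '[[0,0,0,0],[0,0,0,0],[0,0,0,0]]' && python3 -m handwheel '[[0,0,-0.05,0],[0,0,-0.1,0],[0,0,-0.2,0],[0,0,-0.3,0],[0,0,-0.3,0],[0,0,-0.3,0]]'
python3 - <<'E'
from h import *
o=robot.get_obs(); print(o['position'],o['ft_force'],o['moment'],o['grip_force'])
c=cam('scene'); save(c,'s4.png')
c=cam('top'); f=c['frame']
cv2.imwrite('pics/t4.png',np.hstack([cv2.resize(f[180:250,330:410,::-1],(400,350),interpolation=cv2.INTER_CUBIC),cv2.resize(cam('scene')['frame'][140:240,300:400,::-1],(350,350))]))
E
```

```text
time: 5.15
position: [0.537, 0.1628, 0.0784]
tool_rot: [0.977, 0.215, 0.0, 0.0]
ft_force: [0.6, -1.6, -0.6]
grip_width: 0.0269
grip_force: 60.0
time: 5.65
position: [0.5375, 0.1632, 0.1696]
tool_rot: [0.977, 0.215, 0.002, 0.0]
ft_force: [0.0, 0.6, -3.9]
grip_width: 0.0271
grip_force: 60.0
[0.53751381 0.16322995 0.1695773 ] [ 0.03007516  0.61038641 -3.92358053] [-0.02888306  0.05100971 -0.03928734] 59.99981719069183
```

View pics/t4.png

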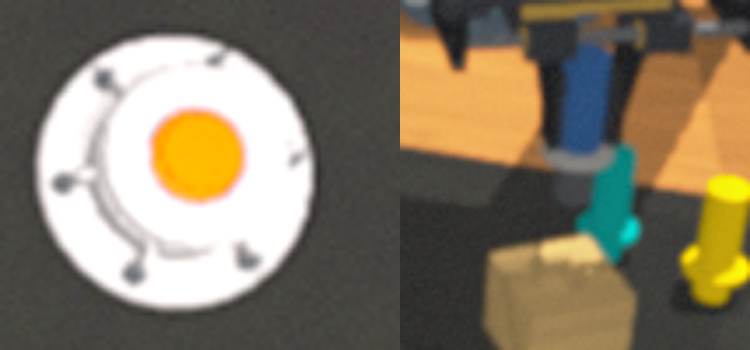

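Pusher is held (about 3–4 N weight), tip visible. In the top view the cap centre is about (211, 369.6) and the flange centre about (214.3, 364.9).

Run:
```python
from h import *
c=cam('top')
print(toworld(c,(211-.5,369.1),.07),toworld(c,(213.8,364.4),.01))
m=cv2.inRange(cv2.cvtColor(c['frame'],cv2.COLOR_RGB2HSV),(5,150,120),(25,255,255));m[:190]=0;m[240:]=0;m[:,:330]=0;m[:,410:]=0
ys,xs=np.nonzero(m);print(len(ys),ys.mean(),xs.mean(),toworld(c,(ys.mean(),xs.mean()),.068))
```

```text
[ 0.5334822  -0.19276304  0.07      ] [ 0.53416529 -0.19393922  0.01      ]
240 210.75416666666666 368.97083333333336 [ 0.53319219 -0.19286863  0.068     ]
```

```bash
python3 -m handwheel '[[-0.13,0.27,0,0],[-0.255,0.536,0,0],[-0.255,0.536,0,0],[-0.255,0.536,0,0],[-0.255,0.536,0,0],[-0.255,0.536,0,0]]' && python3 -m handwheel '[[-0.13,0.27,0,0],[-0.255,0.536,0,0],[-0.255,0.536,0,0],[-0.255,0.536,0,0],[-0.255,0.536,0,0],[-0.255,0.536,0,0],[-0.255,0.536,0,0],[-0.255,0.536,0,0],[-0.255,0.536,0,0]]'
python3 - <<'E'
from h import *
c=cam('wrist'); save(c,'w5.png')
o=robot.get_obs(); print(o['position'],o['ft_force'],o['moment'])
for P in ([.5338,-.193,.07],[.5338,-.193,.06],[.5338,-.193,.01]): print(project(c,np.array(P)))
E
```

```text
time: 6.35
position: [0.5347, -0.0185, 0.1671]
tool_rot: [0.977, 0.213, -0.001, -0.0]
ft_force: [0.1, 0.2, -3.2]
grip_width: 0.0269
grip_force: 60.0
time: 7.1
position: [0.5327, -0.1907, 0.1679]
tool_rot: [0.976, 0.216, -0.001, -0.001]
ft_force: [-0.3, 0.2, -3.4]
grip_width: 0.0271
grip_force: 60.0
[ 0.53293152 -0.19093413  0.16810654] [-0.09828233 -0.54523022 -2.94842826] [-0.04450393 -0.02344047  0.01553163]
(np.float64(211.60722745292293), np.float64(287.68212564484656))
(np.float64(208.00114606396986), np.float64(287.5425391834133))
(np.float64(193.2177636907703), np.float64(286.970294741063))
```

View pics/w5.png

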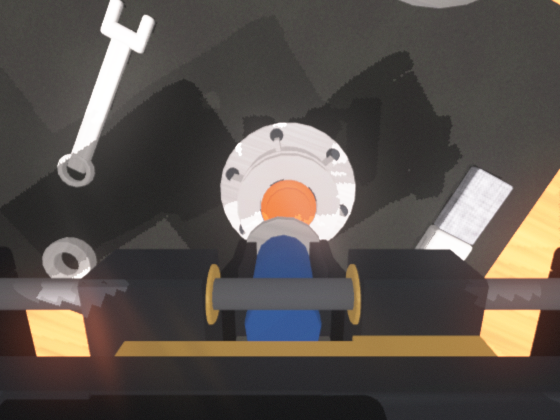

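Hub and cap sit at about (190, 288) and (207, 288), within 2 mm of prediction. I correct slightly and descend to just above the earliest possible contact.

```bash
python3 -m handwheel '[[0,0.006,0.05,0],[0,0.006,0.11,0],[0,0.006,0.11,0],[0,0.006,0.11,0],[0,0.006,0.11,0]]' | egrep 'pos|ft' ; for i in 1; do :; done; python3 -m handwheel '[[0,0,0.01,0],[0,0,0.01,0],[0,0,0.01,0]]' | egrep 'pos|ft'; python3 -m handwheel '[[0,0,0.01,0],[0,0,0.01,0],[0,0,0.01,0]]' | egrep 'pos|ft'
```

```text
position: [0.5344, -0.1942, 0.136]
ft_force: [0.2, 0.3, -2.8]
position: [0.5342, -0.1948, 0.133]
ft_force: [-0.6, -0.4, -2.7]
position: [0.5338, -0.1948, 0.1294]
ft_force: [-0.4, 0.6, -3.1]
```

```bash
python3 -m handwheel '[[0,-0.004,0.007,0],[0,-0.004,0.007,0],[0,-0.004,0.007,0]]' | egrep 'pos|ft'; python3 -m handwheel '[[0,0,0.007,0],[0,0,0.007,0],[0,0,0.007,0]]' | egrep 'pos|ft'; python3 -m handwheel '[[0,0,0.007,0],[0,0,0.007,0],[0,0,0.007,0]]' | egrep 'pos|ft'
```

```text
position: [0.5333, -0.1936, 0.1272]
ft_force: [-0.3, -0.1, -4.0]
position: [0.5334, -0.1937, 0.1251]
ft_force: [0.4, 0.2, -2.7]
position: [0.5334, -0.1936, 0.123]
ft_force: [0.8, 0.1, -3.7]
```

```bash
python3 -m handwheel '[[0,0,0.007,0],[0,0,0.007,0],[0,0,0.007,0]]' | egrep 'pos|ft'; python3 -m handwheel '[[0,0,0.007,0],[0,0,0.007,0],[0,0,0.007,0]]' | egrep 'pos|ft'; python3 -m handwheel '[[0,0,0.007,0],[0,0,0.007,0],[0,0,0.007,0]]' | egrep 'pos|ft'
```

```text
position: [0.5334, -0.1936, 0.1209]
ft_force: [-0.3, 0.4, -2.4]
position: [0.5334, -0.1936, 0.1188]
ft_force: [-0.1, 0.3, -3.7]
position: [0.5337, -0.1938, 0.1174]
ft_force: [-0.6, 0.0, 2.0]
```

Contact is felt at TCP z ≈ 0.118, so home should be near 0.108.

```bash
python3 -m handwheel '[[0,0,0.003,0],[0,0,0.006,0],[0,0,0.006,0]]' | egrep 'pos|ft|wid'; python3 -m handwheel '[[0,0,0.003,0],[0,0,0.005,0],[0,0,0.005,0]]' | egrep 'pos|ft|wid'
```

```text
position: [0.5339, -0.194, 0.1163]
ft_force: [-0.4, 0.6, 5.5]
grip_width: 0.0269
position: [0.5339, -0.1939, 0.1136]
ft_force: [0.6, 0.4, -1.8]
grip_width: 0.027
```

```bash
python3 -m handwheel '[[0,0,0.003,0],[0,0,0.005,0],[0,0,0.005,0]]' | egrep 'pos|ft'; python3 -m handwheel '[[0,0,0.003,0],[0,0,0.005,0],[0,0,0.005,0]]' | egrep 'pos|ft'
```

```text
position: [0.5339, -0.1938, 0.1121]
ft_force: [-0.8, 0.1, 1.8]
position: [0.5326, -0.1932, 0.1095]
ft_force: [-0.8, -0.3, -3.1]
```

```bash
python3 -m handwheel '[[0,0,0.003,0],[0,0,0.003,0],[0,0,0.003,0]]' | egrep 'pos|ft'; python3 -m handwheel '[[0,0,0.003,0],[0,0,0.003,0],[0,0,0.003,0]]' | egrep 'pos|ft'; python3 -m handwheel '[[0,0,0.003,0],[0,0,0.003,0],[0,0,0.003,0]]' | egrep 'pos|ft'
```

```text
position: [0.5332, -0.1936, 0.1092]
ft_force: [-0.4, -0.3, -3.5]
position: [0.5335, -0.1937, 0.1088]
ft_force: [-0.5, 0.8, -1.9]
position: [0.5335, -0.1937, 0.1088]
ft_force: [-1.6, 1.4, 6.0]
```

Run:
```python
from h import *
c=cam('scene'); f=c['frame']; w=cam('wrist')['frame']
print(project(c,np.array([.5335,-.193,.06])))
cv2.imwrite('pics/s6.png',np.hstack([cv2.resize(f[150:230,160:260,::-1],(500,400),interpolation=cv2.INTER_CUBIC),cv2.resize(w[150:270,240:330,::-1],(300,400))]))
```

```text
(np.float64(191.69000454674827), np.float64(204.180350592032))
```

View pics/s6.png

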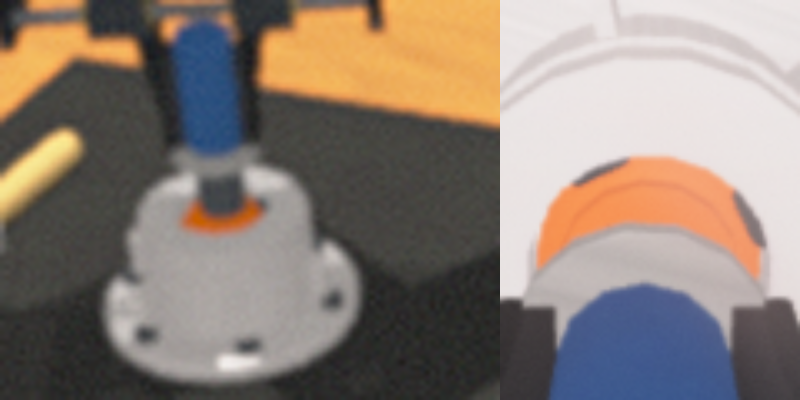

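The scene view shows the cap down in the bore, and the contact has turned stiff at z ≈ 0.1088. I press firmly to about 20 N to confirm it is home.

```bash
python3 -m handwheel '[[0,0,0.003,0],[0,0,0.003,0],[0,0,0.003,0]]' | egrep 'pos|ft'; python3 -m handwheel '[[0,0,0.001,0],[0,0,0.002,0],[0,0,0.002,0]]' | egrep 'pos|ft'
```

```text
position: [0.5335, -0.1937, 0.1087]
ft_force: [-3.2, 1.6, 11.8]
position: [0.5336, -0.1937, 0.1087]
ft_force: [-4.1, 1.7, 15.1]
```

```bash
python3 -m handwheel '[[0,0,0.001,0],[0,0,0.002,0],[0,0,0.002,0]]' | egrep 'pos|ft'; python3 -m handwheel '[[0,0,-0.01,0],[0,0,-0.03,0],[0,0,-0.1,0],[0,0,-0.2,0],[0,0,-0.21,0],[0,0,-0.21,0],[0,0,-0.21,0]]'
python3 - <<'E'
from h import *
o=robot.get_obs();print(o['position'],o['tool_rot'])
c=cam('scene'); f=c['frame']; w=cam('wrist')['frame']
cv2.imwrite('pics/s7.png',np.hstack([cv2.resize(f[150:230,160:260,::-1],(500,400),interpolation=cv2.INTER_CUBIC),cv2.resize(w[150:270,240:330,::-1],(300,400))]))
E
```

```text
position: [0.5336, -0.1937, 0.1087]
ft_force: [-4.2, 2.9, 18.5]
time: 12.75
position: [0.533, -0.1934, 0.168]
tool_rot: [0.977, 0.215, -0.0, -0.0]
ft_force: [-0.0, 0.3, -3.4]
grip_width: 0.027
grip_force: 60.0
[ 0.53298295 -0.19343048  0.16798837] [ 9.76570323e-01  2.15197925e-01 -3.78625028e-04 -3.37829605e-04]
```

View pics/s7.png

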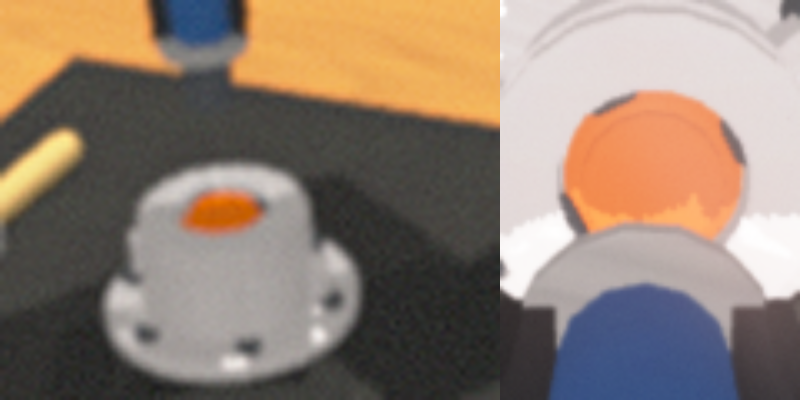

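The cap stays flush after release, with the orange disc level in the bore. I carry the pusher back.

```bash
python3 -m handwheel '[[0.13,-0.27,0,0],[0.256,-0.536,0,0],[0.256,-0.536,0,0],[0.256,-0.536,0,0],[0.256,-0.536,0,0],[0.256,-0.536,0,0]]' >/dev/null&& python3 -m handwheel '[[0.13,-0.27,0,0],[0.256,-0.536,0,0],[0.256,-0.536,0,0],[0.256,-0.536,0,0],[0.256,-0.536,0,0],[0.256,-0.536,0,0],[0.256,-0.536,0,0],[0.256,-0.536,0,0],[0.256,-0.536,0,0]]'
python3 - <<'E'
from h import *
c=cam('wrist'); save(c,'w8.png'); c=cam('wrist')
o=robot.get_obs();print(o['position'],o['tool_rot'])
E
```

```text
time: 14.1
position: [0.5378, 0.1608, 0.1683]
tool_rot: [0.977, 0.214, -0.0, 0.0]
ft_force: [0.1, 0.1, -2.6]
grip_width: 0.0271
grip_force: 60.0
[0.53787667 0.16105023 0.16857903] [ 9.76823490e-01  2.14046262e-01 -2.34706992e-04  1.05368373e-04]
```

```bash
python3 -m handwheel '[[0,-0.0065,0.05,0],[0,-0.0065,0.15,0],[0,-0.0065,0.187,0],[0,-0.0065,0.187,0],[0,-0.0065,0.187,0],[0,-0.0065,0.187,0]]'
python3 - <<'E'
from h import *
c=cam('wrist'); c=cam('wrist')
o=robot.get_obs();print(o['position'],o['ft_force'])
E
```

```text
time: 14.7
position: [0.5378, 0.1642, 0.1135]
tool_rot: [0.977, 0.215, 0.001, 0.0]
ft_force: [-0.1, 0.4, -3.4]
grip_width: 0.027
grip_force: 60.0
[0.53799817 0.16444477 0.11396048] [-0.76335555 -0.14810325 -3.19686541]
```

```bash
python3 -m handwheel '[[-0.005,0.003,0.01,0],[-0.005,0.003,0.02,0],[-0.005,0.003,0.03,0],[-0.005,0.003,0.03,0]]'|egrep 'pos|ft'; python3 -m handwheel '[[0,0,0.01,0],[0,0,0.02,0],[0,0,0.03,0],[0,0,0.03,0]]'|egrep 'pos|ft'
```

```text
position: [0.5354, 0.163, 0.1032]
ft_force: [-0.1, -0.1, -2.7]
position: [0.5353, 0.163, 0.0939]
ft_force: [-0.8, 0.8, -3.1]
```

```bash
python3 -m handwheel '[[0.0045,0.002,0.01,0],[0.0045,0.002,0.03,0],[0.0045,0.002,0.04,0],[0.0045,0.002,0.04,0]]'|egrep 'pos|ft'; python3 -m handwheel '[[0,0,0.005,0],[0,0,0.005,0],[0,0,0.005,0]]'|egrep 'pos|ft';  python3 -m handwheel '[[0,0,0.005,0],[0,0,0.005,0],[0,0,0.005,0]]'|egrep 'pos|ft'
```

```text
position: [0.5367, 0.1629, 0.0817]
ft_force: [-1.5, -0.4, -3.1]
position: [0.5374, 0.163, 0.0811]
ft_force: [-0.8, -0.4, -2.9]
position: [0.5373, 0.163, 0.0797]
ft_force: [-0.3, -0.3, -3.6]
```

```bash
python3 -m handwheel '[[0,0,0.004,0],[0,0,0.004,0],[0,0,0.004,0]]'|egrep 'pos|ft'; python3 -m handwheel '[[0,0,0.003,0],[0,0,0.003,0],[0,0,0.003,0]]'|egrep 'pos|ft'
```

```text
position: [0.5373, 0.163, 0.0784]
ft_force: [-0.3, 0.8, -2.6]
position: [0.5373, 0.1631, 0.0783]
ft_force: [-2.6, -0.4, 4.9]
```

The collar has seated on the block (force turned upward at z ≈ 0.0783). I release and retreat upward.

```bash
python3 -m handwheel '[[0,0,0,0],[0,0,0,0],[0,0,0,0],[0,0,0,0],[0,0,0,0],[0,0,0,0],[0,0,0,0],[0,0,0,0],[0,0,0,0]]' 100 && python3 -m handwheel '[[0,0,-0.05,0],[0,0,-0.1,0],[0,0,-0.2,0],[0,0,-0.3,0],[0,0,-0.4,0],[0,0,-0.55,0],[0,0,-0.55,0],[0,0,-0.55,0],[0,0,-0.55,0]]'
python3 - <<'E'
from h import *
w=cam('wrist'); f=cam('scene')['frame']
print(project(w,np.array([.5385,.163,.066])),project(w,np.array([.5385,.163,.128])))
cv2.imwrite('pics/f.png',np.hstack([cv2.resize(f[140:260,170:410,::-1],(480,240),interpolation=cv2.INTER_CUBIC),cv2.resize(w['frame'][120:240,220:340,::-1],(240,240))]))
E
```

```text
time: 17.55
position: [0.5373, 0.163, 0.0775]
tool_rot: [0.977, 0.215, -0.0, -0.0]
ft_force: [-0.2, 0.3, -0.6]
grip_width: 0.0789
grip_force: 0.0
time: 18.3
position: [0.5369, 0.163, 0.2425]
tool_rot: [0.977, 0.215, 0.0, 0.0]
ft_force: [-0.5, -0.8, -0.3]
grip_width: 0.0868
grip_force: 0.0
(np.float64(187.52163317056062), np.float64(284.53087422199945)) (np.float64(204.1629907862471), np.float64(284.8784877458262))
```

View pics/f.png

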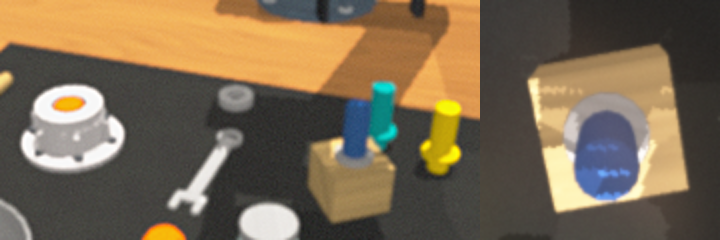

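The final view shows the pusher upright in its stand with the collar flat on the block, and the cap flush in the hub.

```bash
python3 -c "
from rig import job; print(job.hand_in())"
```

```text
the job is handed in; nothing more can be done
None
```

The job is handed in: the cap snapped in and sits flush with the rim (pressed with about 22 N), and the pusher is back upright and fully down in its stand, after about 18 s.

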